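Unstack the spacer blocks into their fitted trays

TASK

Someone has left the sanding block and three off-cuts stacked on the bench. Take the stack apart from the top down, one piece at a time, without toppling the rest, and put each piece away in the shallow tray made to its shape: small off-cut in the smallest tray, long dark one in the long narrow tray, medium one in the medium tray and the sanding block in the largest. Each should end up lying flat on its tray's floor, inside the rim.

Things in the scene. Friction and masses are not known exactly. Their poses are not given: they have to be found in the camera images.
- sanding_block: Cork-and-wood sanding block, light wood on a dark sole, 66 x 115 x 30 mm (x by y by z), 0.7 to 1.4 times 130 g. Origin: centre of its underside, z up, long side along y. Bottom of the stack, flat on the table.
- offcut_medium: Medium reddish-brown hardwood off-cut, 45 x 70 x 19 mm (x by y by z), 0.7 to 1.4 times 38 g. Origin: centre of its underside, z up, long side along y. Lies on the sanding block, roughly along it.
- offcut_long: Long, narrow, dark brown hardwood off-cut, 28 x 90 x 19 mm (x by y by z), 0.7 to 1.4 times 31 g. Origin: centre of its underside, z up, long side along y. Lies on the medium off-cut, twisted up to 40 degrees against it.
- offcut_small: Small, thick, pale hardwood off-cut, 38 x 55 x 22 mm (x by y by z), 0.7 to 1.4 times 29 g. Origin: centre of its underside, z up, long side along y. Top of the stack, on the long off-cut.
- tray_block: Largest shallow dark wooden tray with a cork floor, fixed to the table, for the sanding block. Inside 84 x 133 mm (x by y), walls 7 mm thick. Origin: centre of its underside, on the table, z up; long side along y. Floor 4 mm and rim 10 mm above the origin. Each long wall has a 36 mm wide finger notch in its middle, down to the floor.
- tray_medium: Medium shallow dark wooden tray with a cork floor, fixed to the table, for the medium off-cut. Inside 63 x 88 mm (x by y), walls 7 mm thick. Origin: centre of its underside, on the table, z up; long side along y. Floor 4 mm and rim 10 mm above the origin. Each long wall has a 36 mm wide finger notch in its middle, down to the floor.
- tray_small: Smallest shallow dark wooden tray with a cork floor, fixed to the table, for the small off-cut. Inside 54 x 71 mm (x by y), walls 7 mm thick. Origin: centre of its underside, on the table, z up; long side along y. Floor 4 mm and rim 10 mm above the origin. Each long wall has a 36 mm wide finger notch in its middle, down to the floor.
- tray_long: Long narrow shallow dark wooden tray with a cork floor, fixed to the table, for the long off-cut. Inside 46 x 108 mm (x by y), walls 7 mm thick. Origin: centre of its underside, on the table, z up; long side along y. Floor 4 mm and rim 10 mm above the origin. Each long wall has a 36 mm wide finger notch in its middle, down to the floor.
Mind the look-alikes: they are no part of the job. What is shaped like the offcut_medium but yellow is not meant.

How it is judged (in metres and radians):
On the way, in this order (a step that is already met when the one before it is completed fails the run):
1. the small off-cut lies in the smallest tray, the rest of the stack still standing (angle between offcut_small's own z axis and vertical below 0.06 rad and linear speed of offcut_small below 0.02 m/s and x of offcut_small in the frame of tray_small between -0.012 and 0.012 m and y of offcut_small in the frame of tray_small between -0.012 and 0.012 m and z of offcut_small in the frame of tray_small between 0.002 and 0.007 m and angle between the y axis of offcut_small and the y axis of tray_small, either way round below 0.35 rad and height (world z) of offcut_long above 0.045 m and height (world z) of offcut_medium above 0.026 m), for 0.2 s.
2. the long dark off-cut lies in the long narrow tray, the medium off-cut still on the sanding block (angle between offcut_long's own z axis and vertical below 0.06 rad and linear speed of offcut_long below 0.02 m/s and x of offcut_long in the frame of tray_long between -0.012 and 0.012 m and y of offcut_long in the frame of tray_long between -0.012 and 0.012 m and z of offcut_long in the frame of tray_long between 0.002 and 0.007 m and angle between the y axis of offcut_long and the y axis of tray_long, either way round below 0.35 rad and height (world z) of offcut_medium above 0.026 m), for 0.2 s.
3. the medium off-cut lies in the medium tray (angle between offcut_medium's own z axis and vertical below 0.06 rad and linear speed of offcut_medium below 0.02 m/s and x of offcut_medium in the frame of tray_medium between -0.012 and 0.012 m and y of offcut_medium in the frame of tray_medium between -0.012 and 0.012 m and z of offcut_medium in the frame of tray_medium between 0.002 and 0.007 m and angle between the y axis of offcut_medium and the y axis of tray_medium, either way round below 0.35 rad), for 0.2 s.
4. the sanding block lies in the largest tray (angle between sanding_block's own z axis and vertical below 0.06 rad and linear speed of sanding_block below 0.02 m/s and x of sanding_block in the frame of tray_block between -0.012 and 0.012 m and y of sanding_block in the frame of tray_block between -0.012 and 0.012 m and z of sanding_block in the frame of tray_block between 0.002 and 0.007 m and angle between the y axis of sanding_block and the y axis of tray_block, either way round below 0.35 rad), for 0.2 s.
At the end, for the whole second after the job is handed in: Each of the four pieces lies at rest in its own tray: flat (within 0.06 rad), on the tray's floor (within 3 mm), centred within 12 mm along both sides and along the tray within 0.35 rad (all of step 3 and all of step 4 and angle between each of offcut_small, offcut_long's own z axis and vertical below 0.06 rad and linear speed of each of offcut_small, offcut_long below 0.02 m/s and x of offcut_small in the frame of tray_small between -0.012 and 0.012 m and y of offcut_small in the frame of tray_small between -0.012 and 0.012 m and z of offcut_small in the frame of tray_small between 0.002 and 0.007 m and angle between the y axis of offcut_small and the y axis of tray_small, either way round below 0.35 rad and x of offcut_long in the frame of tray_long between -0.012 and 0.012 m and y of offcut_long in the frame of tray_long between -0.012 and 0.012 m and z of offcut_long in the frame of tray_long between 0.002 and 0.007 m and angle between the y axis of offcut_long and the y axis of tray_long, either way round below 0.35 rad); the robot touches nothing.
It also fails if it takes over 104 s, if anything falls off the work surface, if the arm or the gripper's body presses on something with over 40 N, if the wrist force passes 120 N, or if a joint passes its speed limit or range.

ROBOT

A 6-joint arm with a two-finger parallel gripper is mounted at the origin on a cart in front of the work surface, level with it; the furniture and walls round the work are solid. World frame = base frame: x ahead of the robot, y to its left, z up, the work surface at z = 0. Lengths are in mm, angles in rad, forces in N, time in s.
With the tool pointing down it reaches from about 325 to 875 mm from the base axis. Payload 4.4 kg.
Tool frame: the origin (TCP) lies on the centre line of the jaws, within the pads' length; the fingertips stand ahead of it and the grasp point (between the pads) lies 6 mm ahead of it (ctrl.tcp_to_tips is the z of the fingertips in the tool frame, in mm); z points along the fingers, y is the line along which they close (so a half turn about z gives the same grasp; the last joint's range is limited). The gripper opens to 85 mm and grips with 20 to 120 N. Pads are 22 mm wide; open, the fingers measure 114 mm over their backs; the gripper's body (76 mm by 85 mm) begins 54 mm behind the grasp point. The pads swing forward as they close: fully open they stand 13 mm farther back than shut.
Start: joints at [-1.48, 0.207, 1.542, -0, 1.393, -0.15], TCP at [137.113, -558.415, 224.382] pointing down, gripper open.
Joint ranges: [-2.73, 2.73], [-0.86, 2.22], [0.23, 2.46], [-1.11, 4.25], [0.08, 2.63], [-2.82, 2.82]. Speed limits (rad/s): [2.79, 2.79, 3.14, 3.14, 3.14, 3.14].

INTERFACE

Orientations are given as a 3x3 rotation matrix whose columns are the frame's x, y, z axes.
In Python, from plant import ctrl, sensors, optics gives the robot as it stands. Calls block until the motion is done:
- ctrl.move_ptp(position, orientation): joint-space move of the TCP to a pose.
- ctrl.move_l(position, rot=None, vel=150, threshold=None): straight line of the TCP; rot=None keeps the orientation; vel is the mean speed in mm/s. With threshold (N) it stops when the force on the tool has changed by that much, and returns True; else False.
- ctrl.set_joints(angles): joint-space move.
- ctrl.gripper_to(opening, force=None): finger opening in mm; force is the grip in N (None keeps the last); returns when the fingers have stopped.
- ctrl.hold(seconds).
- ctrl.solve_ik(position, orientation): joint angles nearest the present ones, or None.
- sensors.read_state(): the state.
- optics.grab_frame(name): name is "side" or "top"; returns (picture, depth): 400x640x3 uint8, red, green, blue; 400x640 float32, mm along the optical axis (not along the pixel's ray), 0 where there is no reading.
- optics.camera_params(name): a dict with "mtx" (3x3 intrinsics, pixels), "k1" (the pictures are not rectified: a ray, as slopes to the right and down, at radius r is drawn at 1 + k1 r^2 times it, then the intrinsics apply), "R" (3x3) and "t" (3): a world point X has camera coordinates R X + t. Camera axes: x right, y down, z forward; pixel columns grow to the right and rows downward; lengths in mm; the calibration is good to about 2 mm. A picture is of the moment at which its call begins. camera_params takes no time and is no camera call.
A pose or a line that the arm cannot do raises ctrl.MotionError and nothing moves.
- ctrl.finish_job(): hands the job in; it is judged then, once.
The state is a dict: "t": time; "q": joint angles; "qvel": joint speeds; "tau": joint torques, N m; "eef_pos": TCP position; "eef_rot": TCP orientation; "force": force on the tool from outside, world axes, zero at the start; "wrist_torque": the same for the moment, N m; "grip_width": finger opening in mm; "grasp_force": force on a finger pad.
Only numpy, scipy, OpenCV 4.12 (cv2) and the standard library are available. Lean on these libraries where they do the work, as an engineer would, in place of code of your own. Each camera call takes 0.05 s, during which the arm holds its last target. There are 200 camera calls.

## Working session

There is one attempt and no reset: what is moved stays moved. The work goes in short steps, each a Python script; the robot and the scene stay as the last script left them, time stands still between calls to the robot, and variables do not carry over. Pictures are saved under pics/ and viewed, at most 14 in all, crops included, and the job is handed in when it is done.

```bash
mkdir -p pics; ls; python3 - <<'E'
from plant import ctrl,sensors,optics
import cv2,numpy as np
for n in("top","side"):
    p,d=optics.grab_frame(n); cv2.imwrite(f"pics/{n}0.png",p[:,:,::-1]); np.save(f"{n}0.npy",d)
    c=optics.camera_params(n); print(n,c, (d>0).mean())
print(ctrl.tcp_to_tips,sensors.read_state()["t"])
E
```

```text
pics
top {'mtx': array([[449.18263815,   0.        , 315.91997891],
       [  0.        , 449.18263815, 196.3828188 ],
       [  0.        ,   0.        ,   1.        ]]), 'k1': 0.04197765672534391, 'R': array([[ 0.00897444, -0.99995299, -0.00366992],
       [-0.98166931, -0.00811149, -0.19041948],
       [ 0.19038076,  0.00531156, -0.98169596]]), 't': array([ 80.32499553, 541.55974251, 915.17314203])} 0.99582421875
side {'mtx': array([[399.06728464,   0.        , 326.05592571],
       [  0.        , 399.06728464, 198.5523139 ],
       [  0.        ,   0.        ,   1.        ]]), 'k1': -0.0869977702020753, 'R': array([[ 0.94850184, -0.31657328,  0.01120823],
       [-0.19451557, -0.6099949 , -0.76816008],
       [ 0.25001592,  0.72642107, -0.64015972]]), 't': array([-485.10079659,  211.74462569,  769.19838287])} 0.99284765625
25.0 0.1
```

View pics/top0.png

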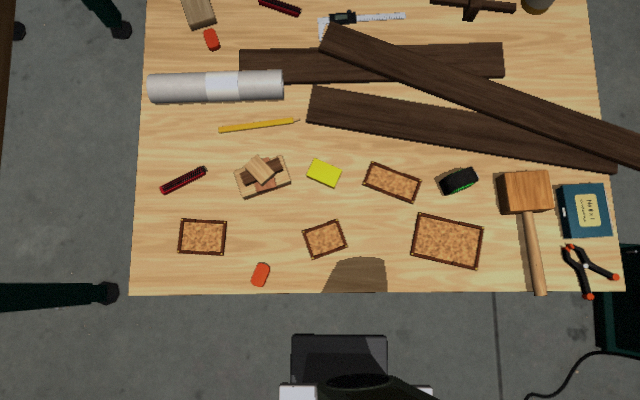

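View pics/side0.png

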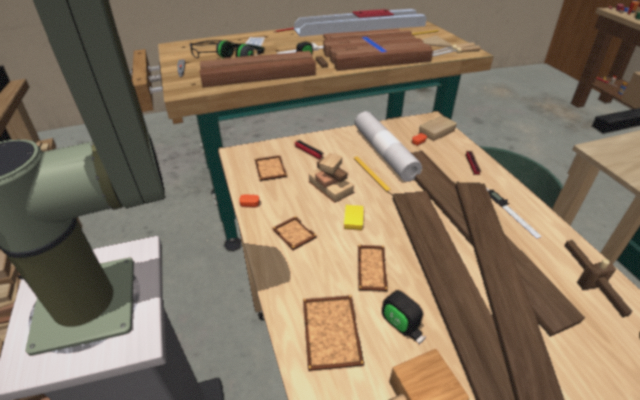

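The stack is at top (262,175) and side (330,178). The trays in the top view are at (202,237), (325,239), (391,181) and (447,240). The yellow piece at top (324,172) is the look-alike: it is medium-shaped but yellow and not in the stack. The reddish-brown one inside the stack is the one meant. Next I'll measure these and confirm with one enlarged crop.

```bash
cat > h.py <<'E'
from plant import ctrl,sensors,optics
import cv2,numpy as np
np.set_printoptions(precision=1,suppress=True)
def cam(n):
    c=optics.camera_params(n); return c,c["mtx"],np.array([c["k1"],0,0,0.]),np.array(c["R"]),np.array(c["t"])
def slopes(n,uv):
    c,K,k,R,t=cam(n)
    return cv2.undistortPoints(np.array(uv,float).reshape(-1,1,2),K,k).reshape(-1,2)
def plane(n,uv,z):                     # cast pixels onto world plane z
    c,K,k,R,t=cam(n); s=slopes(n,uv); d=np.c_[s,np.ones(len(s))]@R; C=-R.T@t
    return C+d*((z-C[2])/d[:,2])[:,None]
def cloud(n,depth):                    # 400x640x3 world points
    c,K,k,R,t=cam(n); v,u=np.mgrid[:400,:640]
    s=slopes(n,np.stack([u,v],-1)); P=np.c_[s,np.ones(len(s))]*depth.reshape(-1,1)
    return ((P-t)@R).reshape(400,640,3)
def rect(xy):                          # centre, short, long, yaw of the piece's y axis from world y
    (cx,cy),(a,b),th=cv2.minAreaRect(xy.astype(np.float32))
    th=np.radians(th)                  # side a lies along th
    if a>b: a,b,th=b,a,th+np.pi/2
    th=(th+np.pi/2)%np.pi-np.pi/2      # x axis (short) direction
    return np.array([cx,cy]),a,b,th
def outline(n,mask,z):
    cs,_=cv2.findContours(mask.astype(np.uint8),cv2.RETR_EXTERNAL,cv2.CHAIN_APPROX_NONE)
    c=max(cs,key=cv2.contourArea); return rect(plane(n,c.reshape(-1,2),z)[:,:2])
E
python3 - <<'E'
from h import *
im=cv2.imread("pics/top0.png"); si=cv2.imread("pics/side0.png")
D={n:np.load(n+"0.npy") for n in("top","side")}
W={n:cloud(n,D[n]) for n in D}
hsv=cv2.cvtColor(im,cv2.COLOR_BGR2HSV)
for nm,(u,v) in dict(small_y=(202,237),a=(325,239),b=(391,181),c=(447,240)).items():
    # brown rim or cork vs light table: value channel
    for lab,(dx,dy) in {"px":(0,0)}.items(): print(nm,"hsv cork",hsv[v,u],"table",hsv[v+33,u-30],"z cork",W["top"][v-3:v+4,u-3:u+4,2].mean())
    box=np.zeros((400,640),np.uint8); box[v-36:v+37,u-42:u+43]=1
    dark=((hsv[:,:,2]<130)&(box>0)).astype(np.uint8)
    cs,_=cv2.findContours(dark,cv2.RETR_EXTERNAL,cv2.CHAIN_APPROX_NONE)
    out=outline("top",dark,8); print("  outer",*out)
for n,(u,v) in (("top",(262,175)),("side",(330,178))):
    w=W[n][v-30:v+31,u-40:u+41]; z=w[...,2]
    print(n,"hist",np.histogram(z,bins=np.arange(-5,105,5))[0], "max",z.max())
    for lo,hi in((80,100),(60,76),(41,56),(23,36)):
        m=(z>lo)&(z<hi)
        if m.sum(): print(lo,hi,m.sum(),"z med",np.median(z[m]),"rect",*rect(w[m][:,:2]))
a=cv2.resize(im[140:210,220:300],None,fx=5,fy=5,interpolation=cv2.INTER_CUBIC)
b=cv2.resize(si[145:215,290:370],None,fx=5,fy=5,interpolation=cv2.INTER_CUBIC)
cv2.imwrite("pics/crop0.png",np.hstack([a,b]))
E
```

```text
small_y hsv cork [ 15 148 183] table [ 17 106 193] z cork 25.162666960586193
  outer [457.2 336.8] 77.78646850585938 104.33412170410156 -0.049201235348941275
a hsv cork [ 15 143 192] table [ 18 101 194] z cork 24.360433998923853
  outer [454.5  65.8] 69.36698913574219 84.59689331054688 0.3516710544457222
b hsv cork [ 15 149 173] table [ 21  89 195] z cork 4.272482266463446
  outer [584.  -85.4] 62.3819465637207 122.47994232177734 -0.37355481504463484
c hsv cork [ 15 146 191] table [ 23  84 195] z cork 25.121141960658964
  outer [ 452.6 -202.9] 99.59014892578125 148.64723205566406 -0.22395054238694279
top hist [1226 1980   38   20   18   17  209  347   17   15  110   95   12   15
  225   74   15   14  166  302    4] max 1001.8400846404255
80 100 486 z med 90.63641652563128 rect [591.1 205.9] 37.969642639160156 55.430992126464844 -0.8048966970555451
60 76 315 z med 68.73998038178429 rect [584.8 200.5] 46.21393585205078 89.67805480957031 0.41982537477199866
41 56 223 z med 49.68371718040882 rect [584.7 194.7] 57.193603515625 80.32435607910156 1.0755764620885913
23 36 568 z med 30.549955435686485 rect [588.9 206. ] 71.50794982910156 114.57613372802734 0.3539046476519718
side hist [ 108 3102  174  151  101  175   97  262   36   30   42  122   39   31
   54   89   42   31   40  196    1] max 660.5007107659816
80 100 268 z med 91.96590369936266 rect [592.2 203.7] 39.17523193359375 60.0809326171875 -0.8284301860812211
60 76 180 z med 70.07795498812428 rect [593.1 200.9] 54.23270034790039 92.45075988769531 0.74621973481102
41 56 194 z med 51.26713890855777 rect [576.8 188.1] 43.87199020385742 90.83529663085938 0.6883192171823076
23 36 414 z med 31.564318061135907 rect [588.6 232.7] 85.04739379882812 286.7110595703125 0.14051675142525744
```

View pics/crop0.png

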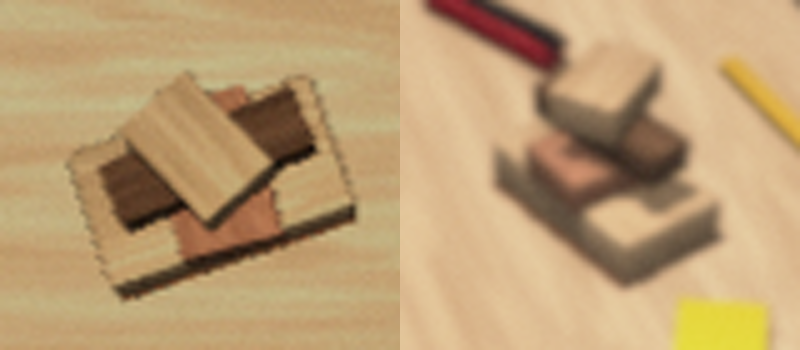

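The crop shows the pale small piece on top (crop 195,150), then the dark long one, then the reddish medium one, then the block. The yellow piece is apart from them. The tray outlines match small=(325,239), long=(391,181), medium=(202,237) and block=(447,240). Next I'll do a fingertip touch test, then pick the small piece.

```bash
cat >> h.py <<'E'
HOME=[-1.48,.207,1.542,0,1.393,-.15]
TR=dict(small=([454.5,65.8],.352),long=([584.,-85.4],-.374),medium=([457.2,336.8],-.049),block=([452.6,-202.9],-.224))
def S(): return sensors.read_state()
def rot(th):
    c,s=np.cos(th),np.sin(th); return np.array([[-s,c,0],[c,s,0],[0,0,-1.]])
def pose(xy,z,th):
    best=None
    for k in(0,np.pi):
        q=ctrl.solve_ik(np.array([*xy,z]),rot(th+k))
        if q is not None and (best is None or abs(q[5])<best[0]): best=(abs(q[5]),rot(th+k))
    return best[1]
def pick(xy,th,zt,open_,tips,force=40):       # zt: fingertip height
    R=pose(xy,zt+tips,th); ctrl.gripper_to(open_)
    ctrl.move_ptp([*xy,zt+tips+60],R)
    hit=ctrl.move_l([*xy,zt+tips],vel=70,threshold=8)
    s=S(); print("at",s["eef_pos"],"hit",hit)
    ctrl.gripper_to(0,force=force); s=S(); print("grip",s["grip_width"],s["grasp_force"],s["force"])
    ctrl.move_l([*xy,zt+tips+90],vel=100); s=S(); print("lifted",s["grip_width"],s["grasp_force"],s["t"])
def place(name,zfl,open_):                    # zfl: TCP height with the piece on the floor
    xy,th=TR[name]; R=pose(xy,zfl,th)
    ctrl.move_ptp([*xy,zfl+70],R); ctrl.move_l([*xy,zfl+12],vel=100)
    hit=ctrl.move_l([*xy,zfl-3],vel=20,threshold=4); s=S(); print("placed",s["eef_pos"],"exp",zfl,"hit",hit,s["force"])
    ctrl.gripper_to(open_); ctrl.move_l([*xy,zfl+80],vel=120); ctrl.set_joints(HOME); print("t",S()["t"])
E
python3 - <<'E'
from h import *
p=[450,-65]; R=pose(p,60,0.)
ctrl.gripper_to(52); ctrl.move_ptp([*p,60],R)
print(ctrl.tcp_to_tips)
for o in(40,52,78):
    ctrl.gripper_to(o); h=ctrl.move_l([*p,5],vel=40,threshold=4); s=S(); print(o,s["grip_width"],h,s["eef_pos"],s["force"],s["t"])
    ctrl.move_l([*p,55],vel=100)
E
```

```text
25.0
40 39.89894802964025 False [450.3 -65.1   5.3] [ 0.3 -0.2 -0. ] 4.5083
52 52.0264213589975 False [450.3 -65.1   5.3] [ 0.3 -0.1 -0.4] 6.8333
78 77.94557773313164 False [450.3 -65.1   5.3] [-0.2  0.5  0.4] 9.2583
```

No contact was felt even with the TCP at z=5, which is not what a 25 mm tip offset would give. I'll look before relying on that number.

```bash
python3 - <<'E'
from h import *
ctrl.move_l([450,-65,5],vel=100)
p,d=optics.grab_frame("side"); im=p[:,:,::-1].copy()
c,K,k,R,t=cam("side")
def pr(X): return cv2.projectPoints(np.array([X],float),cv2.Rodrigues(R)[0],t,K,k)[0].ravel()
s=S(); print(s["eef_pos"],s["eef_rot"],s["force"],pr(s["eef_pos"]),pr([450,-65,0]),s["q"])
u,v=pr([450,-65,0]).astype(int); W=cloud("side",d); print(W[v-2:v+3:2,u-2:u+3:2])
x0=max(0,u-80);y0=max(0,v-75);cv2.imwrite("pics/touch.png",cv2.resize(im[y0:y0+120,x0:x0+160],None,fx=5,fy=5)); print(x0,y0)
E
```

```text
[450.5 -65.1   5.3] [[ 0.  1.  0.]
 [ 1. -0. -0.]
 [-0.  0. -1.]] [ 0.2 -0.2 -0.6] [308.3 275. ] [308.1 276.6] [-0.3  0.3  2.   0.   0.9 -0.3]
[[[447.6 -57.7   1.1]
  [451.5 -59.5   1.7]
  [455.5 -60.7   1.6]]

 [[446.  -63.1   1.4]
  [449.6 -65.9   3.3]
  [454.  -65.8   1.5]]

 [[444.5 -68.4   1.6]
  [448.3 -70.2   2.3]
  [452.5 -70.7   1.2]]]
228 201
```

View pics/touch.png

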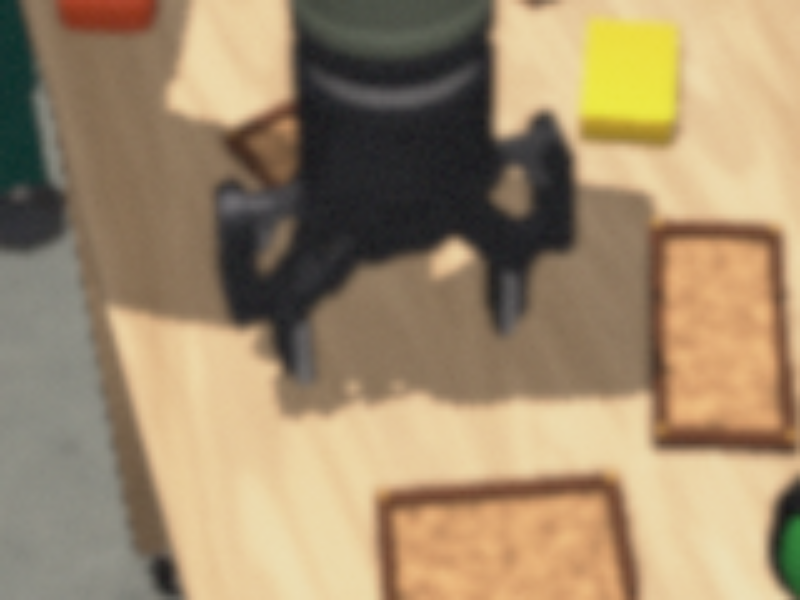

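The view shows the fingertips at crop (300,378) and (505,330), so they hover above the table rather than touching it. I'll measure the tip height from the depth data, and again with the gripper nearly closed.

```bash
python3 - <<'E'
from h import *
def tips(n):
    p,d=optics.grab_frame(n); W=cloud(n,d); g=p.max(2)
    m=(np.hypot(W[...,0]-450,W[...,1]+65)<75)&(W[...,2]>4)&(W[...,2]<120)&(g<75)
    P=W[m]
    for sgn in(-1,1):
        Q=P[(P[:,0]-450)*sgn>0]; Q=Q[np.argsort(Q[:,2])]; print(n,sgn,len(Q),"lowest",Q[:24:4].round(0).tolist() if len(Q) else "")
print(S()["eef_pos"],S()["grip_width"]); tips("side")
ctrl.move_l([450,-65,40],vel=100)
for o in(78,38):
    ctrl.gripper_to(o);print(o,S()["eef_pos"]); tips("side")
h=ctrl.move_l([450,-65,-6],vel=25,threshold=3); print(h,S()["eef_pos"],S()["force"],S()["t"])
E
```

```text
[450.5 -65.1   5.3] 77.78767639808949
side -1 523 lowest [[402.0, -73.0, 35.0], [403.0, -73.0, 42.0], [403.0, -73.0, 47.0], [399.0, -74.0, 50.0], [398.0, -71.0, 54.0], [403.0, -73.0, 56.0]]
side 1 447 lowest [[490.0, -62.0, 26.0], [490.0, -69.0, 33.0], [490.0, -69.0, 37.0], [490.0, -75.0, 41.0], [500.0, -72.0, 43.0], [499.0, -74.0, 48.0]]
78 [449.3 -64.8  39.3]
side -1 204 lowest [[402.0, -73.0, 69.0], [398.0, -73.0, 73.0], [399.0, -71.0, 76.0], [403.0, -73.0, 80.0], [397.0, -73.0, 83.0], [397.0, -72.0, 84.0]]
side 1 175 lowest [[489.0, -65.0, 63.0], [490.0, -75.0, 68.0], [489.0, -64.0, 70.0], [499.0, -73.0, 74.0], [489.0, -76.0, 77.0], [499.0, -73.0, 80.0]]
38 [450. -65.  40.]
side -1 222 lowest [[422.0, -72.0, 60.0], [418.0, -73.0, 66.0], [419.0, -71.0, 70.0], [418.0, -67.0, 72.0], [418.0, -60.0, 75.0], [418.0, -68.0, 78.0]]
side 1 204 lowest [[470.0, -66.0, 52.0], [469.0, -73.0, 60.0], [479.0, -75.0, 65.0], [469.0, -73.0, 66.0], [478.0, -73.0, 69.0], [470.0, -65.0, 73.0]]
False [450.1 -65.   -5.9] [-1.2 -0.6  0.3] 13.9333
```

```bash
python3 - <<'E'
from h import *
h=ctrl.move_l([450,-65,-40],vel=25,threshold=4); print(h,S()["eef_pos"],S()["force"],S()["grip_width"])
p,d=optics.grab_frame("side"); im=p[:,:,::-1]; cv2.imwrite("pics/touch2.png",cv2.resize(im[201:321,228:388],None,fx=5,fy=5))
print(S()["t"])
E
```

```text
True [450.2 -65.1  -8.1] [-0.5 -0.8  3.8] 38.11778350475636
14.375
```

View pics/touch2.png

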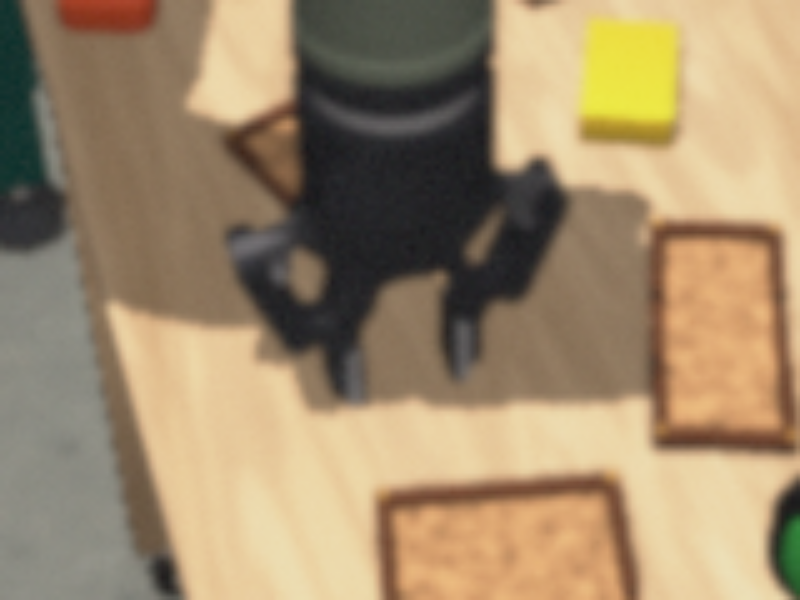

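Contact was at TCP z=-8.1 with the gripper at 38 mm, so the real tips stand about 8 mm behind the reported TCP, not 25 mm ahead of it. I'll check that the offset also holds at the stack's reach, and how it depends on opening.

```bash
python3 - <<'E'
from h import *
ctrl.move_l([450,-65,60],vel=150)
p=[590,-2]; ctrl.move_ptp([*p,40],pose(p,40,0.))
for o in(38,52,78):
    ctrl.gripper_to(o); ctrl.move_l([*p,3],vel=100);h=ctrl.move_l([*p,-35],vel=20,threshold=3); s=S(); print(o,h,s["eef_pos"],s["force"],s["t"])
    ctrl.move_l([*p,10],vel=100)
E
```

```text
38 True [590.   -2.   -8.1] [-1.5  0.5  3. ] 17.2167
52 True [590.   -2.  -10.2] [-1.  -0.   4.2] 18.9917
78 True [590.  -2. -17.] [-1.8  0.3  5.2] 21.05
```

```bash
python3 - <<'E'
from h import *
ctrl.move_l([590,-2,150],vel=200)
pick([591.4,205.2],-.81,72.5,54,-8.1)
place("small",72.5-8.1-68+4,50)
for n in("top","side"):
    p,d=optics.grab_frame(n); cv2.imwrite(f"pics/{n}1.png",p[:,:,::-1]); np.save(f"{n}1.npy",d)
E
cat > m.py <<'E'
import sys; from h import *
k=sys.argv[1]; c=sys.argv[2:]   # frame index
im=cv2.imread(f"pics/top{k}.png"); si=cv2.imread(f"pics/side{k}.png")
for n in("top","side"):
    W=cloud(n,np.load(f"{n}{k}.npy"))
    near=np.hypot(W[...,0]-588,W[...,1]-203)<75
    for lo,hi in((80,100),(60,76),(41,56),(23,36)):
        m=near&(W[...,2]>lo)&(W[...,2]<hi)
        if m.sum()>60:
            r=rect(W[m][:,:2]); print(n,lo,m.sum(),"z",np.median(W[m][:,2]).round(1),"rect",r[0],np.round(r[1:],3))
            if n=="top": print("   contour",*outline(n,m,np.median(W[m][:,2])))
        
for nm,(u,v),h in(("small",(325,239),26),("long",(391,181),23),("medium",(202,237),23),("block",(447,240),34)):
    W=cloud("top",np.load(f"top{k}.npy")); m=np.zeros((400,640),bool); m[v-30:v+31,u-40:u+41]=1
    m&=(abs(W[...,2]-h)<5)
    if m.sum()>60: print("in tray",nm,m.sum(),"z",np.median(W[m][:,2]),*rect(W[m][:,:2]),"tray",TR[nm])
a=cv2.resize(im[140:270,170:330],None,fx=4,fy=4,interpolation=cv2.INTER_CUBIC)
cv2.imwrite(f"pics/crop{k}.png",a)
E
python3 m.py 1
```

```text
at [592.  205.4  65. ] hit False
grip 37.3319837932869 41.62932336330414 [-0.2  0.6  1.9]
lifted 37.32379632888245 41.3070148229599 26.0917
placed [454.6  65.8   1.1] exp 0.4000000000000057 hit True [-1.   0.2  4.8]
t 32.3083
top 60 568 z 68.7 rect [592.5 204. ] [28.9 89.9  0.4]
   contour [591.6 203.6] 30.358488082885742 89.72340393066406 0.42315682284811973
top 41 374 z 49.8 rect [589.5 197.7] [74.8 79.4  1.5]
   contour [569.7 197.1] 30.359506607055664 45.56003952026367 0.2598778837831437
top 23 588 z 30.4 rect [589.4 206.1] [ 72.1 114.5   0.3]
   contour [577.3 242.5] 37.722354888916016 66.57678985595703 -1.2316812113615434
side 60 324 z 69.8 rect [594.  201.7] [31.3 91.7  0.4]
side 41 198 z 51.1 rect [586.9 196.2] [66.9 81.   0. ]
side 23 373 z 31.8 rect [588.4 202.2] [ 67.7 117.    0.4]
in tray small 439 z 26.653116206537455 [454.   66.2] 38.00993347167969 55.02353286743164 0.3498472551522087 tray ([454.5, 65.8], 0.352)
```

```bash
python3 - <<'E'
import cv2
im=cv2.imread("pics/top1.png");cv2.imwrite("pics/c1.png",cv2.resize(im[140:270,220:350],None,fx=4.5,fy=4.5,interpolation=cv2.INTER_CUBIC))
E
```

```text
(no output)
```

View pics/c1.png

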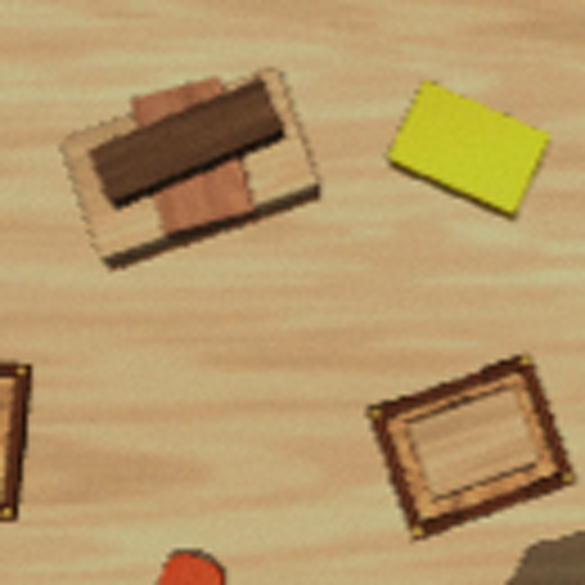

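The small piece lies centred in its tray (crop 475,440). The dark long piece is now on top (crop 188,142), with the medium one under it. Picking the long one next.

```bash
python3 - <<'E'
from h import *
pick([592.5,203.5],.42,53.5,44,-6.8)
place("long",53.5-6.8-49+4,40)
for n in("top","side"):
    p,d=optics.grab_frame(n); cv2.imwrite(f"pics/{n}2.png",p[:,:,::-1]); np.save(f"{n}2.npy",d)
E
python3 m.py 2
```

```text
at [593.1 203.6  47.3] hit False
grip 27.061118035405485 40.12289822101593 [1.1 0.2 3.7]
lifted 27.09212208069839 39.735063314437866 38.1167
placed [584.1 -85.5   2.4] exp 1.7000000000000028 hit True [ 0.4 -0.5  4.5]
t 44.0333
top 41 660 z 49.8 rect [590.2 203.3] [44.9 70.5 -1.3]
   contour [589.4 203.1] 44.945430755615234 71.4925765991211 -1.3065664050268864
top 23 898 z 30.5 rect [589.2 206.1] [ 72.6 114.5   0.4]
   contour [577.3 243.2] 37.667877197265625 66.4371109008789 -1.2556901412208257
side 41 371 z 50.8 rect [590.6 201.1] [48.5 71.6 -1.3]
side 23 416 z 31.7 rect [590.  203.3] [ 71.9 117.4   0.3]
in tray small 443 z 26.54984033115074 [454.   66.1] 38.22272872924805 55.16511154174805 0.3490551311754784 tray ([454.5, 65.8], 0.352)
in tray long 526 z 23.409225623903886 [583.  -85.5] 29.171770095825195 91.82274627685547 -0.35023990496542723 tray ([584.0, -85.4], -0.374)
```

```bash
python3 - <<'E'
import cv2
im=cv2.imread("pics/top2.png");cv2.imwrite("pics/c2.png",cv2.resize(im[140:270,220:430],None,fx=3.8,fy=3.8,interpolation=cv2.INTER_CUBIC))
E
```

```text
(no output)
```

View pics/c2.png

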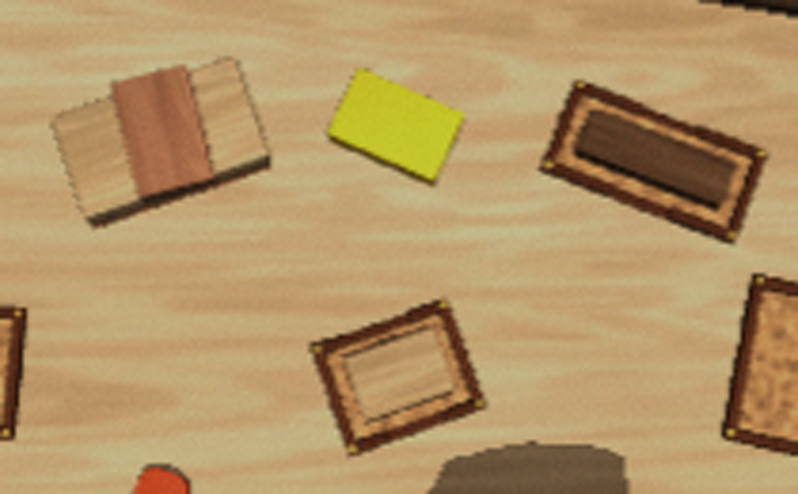

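The long piece is in its tray (crop 655,158). The medium one (crop 162,130) lies across the block. Picking it next.

```bash
python3 - <<'E'
from h import *
pick([590.2,202.8],-1.306,34.5,62,-9)
place("medium",34.5-9-30+4,57)
for n in("top","side"):
    p,d=optics.grab_frame(n); cv2.imwrite(f"pics/{n}3.png",p[:,:,::-1]); np.save(f"{n}3.npy",d)
E
python3 m.py 3
```

```text
at [590.8 203.   26. ] hit False
grip 44.1606160346329 42.942752838134766 [0.2 0.1 2.3]
lifted 43.42889157917278 42.62421011924744 49.9667
placed [457.2 336.9   0.2] exp -0.5 hit True [-0.3 -1.8  4.5]
t 56.6583
top 23 1491 z 30.6 rect [591.5 206.9] [ 66.6 114.5   0.3]
   contour [590.4 206.3] 66.70687866210938 113.91333770751953 0.3523232958861964
side 23 760 z 32.2 rect [591.7 204.1] [ 69.7 117.8   0.4]
in tray small 444 z 26.608068717425255 [454.1  66.3] 38.07267761230469 54.72952651977539 0.33933126424532656 tray ([454.5, 65.8], 0.352)
in tray long 519 z 23.388140952473194 [583.3 -85.6] 29.561954498291016 91.73130798339844 -0.3699751270654055 tray ([584.0, -85.4], -0.374)
in tray medium 658 z 23.29141941426883 [457.  336.1] 44.69245529174805 69.97257232666016 -0.04748389592000368 tray ([457.2, 336.8], -0.049)
```

View pics/crop3.png

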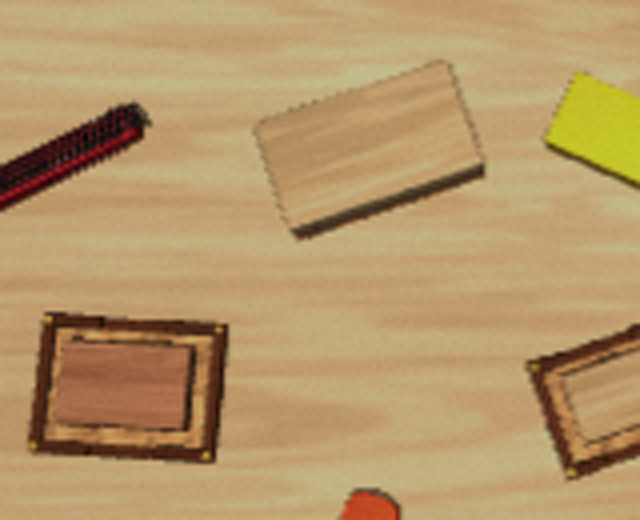

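The medium piece is in its tray (crop 122,385). The sanding block stands alone (crop 370,150). Picking it last.

```bash
python3 - <<'E'
from h import *
pick([591.,206.],.352,6,84,-13.7,force=60)
place("block",6-13.7+4,80)
for n in("top","side"):
    p,d=optics.grab_frame(n); cv2.imwrite(f"pics/{n}4.png",p[:,:,::-1]); np.save(f"{n}4.npy",d)
E
python3 m.py 4
```

```text
at [591.6 206.1  -7.2] hit False
grip 65.28573598781333 68.92664909362793 [0.4 1.3 4. ]
lifted 65.54565779749036 68.43474984169006 62.675
placed [ 452.8 -203.    -2.6] exp -3.6999999999999993 hit True [-1.  -0.1  4. ]
t 68.4917
in tray small 442 z 26.435652510225527 [454.   66.3] 38.24100875854492 54.841522216796875 0.3454730130617536 tray ([454.5, 65.8], 0.352)
in tray long 522 z 23.346792905879575 [582.8 -85.4] 29.888351440429688 91.78934478759766 -0.37861575322216723 tray ([584.0, -85.4], -0.374)
in tray medium 663 z 23.27687229496816 [457.  336.4] 45.079402923583984 70.04594421386719 -0.04338289415739105 tray ([457.2, 336.8], -0.049)
in tray block 1616 z 34.93276335630193 [ 452.1 -202.5] 65.89175415039062 114.19247436523438 -0.22748016293767925 tray ([452.6, -202.9], -0.224)
```

View pics/top4.png

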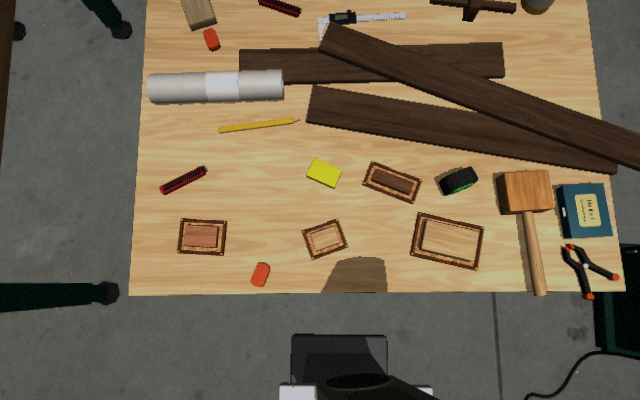

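All four pieces lie in their trays, at (202,237), (325,239), (391,181) and (447,240). The heights and centres match, and the arm is clear.

```bash
python3 -c "
from plant import ctrl
print(ctrl.finish_job())"
```

```text
the job is handed in; nothing more can be done
None
```

The job is handed in: the cameras showed all four pieces flat in their own trays and centred within about 2 mm, with 68.5 s of the 104 s used; no verdict came back, and the fingertips proved about 29 mm shorter than stated, which I measured by touch and corrected for.

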